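Stack the slate tile tray on the green base tray

ROBOT

A 6-joint arm with a two-finger parallel gripper is mounted at the origin on the work surface. World frame = base frame: x ahead of the robot, y to its left, z up, the work surface at z = 0. Lengths are in m, angles in rad, forces in N, time in s.
With the tool pointing down it reaches from about 0.4 to 0.825 m from the base axis. Payload 7 kg.
Tool frame: the origin (TCP) lies midway between the tips of the shut fingers; the grasp point (between the pads) lies 19 mm behind it (env.tcp_to_grasp is the distance from the TCP to the grasp point, in m); z points along the fingers, y is the line along which they close (so a half turn about z gives the same grasp; the last joint's range is limited). The gripper opens to 85 mm and grips with 20 to 120 N. Pads are 22 mm wide; open, the fingers measure 114 mm over their backs; the gripper's body (76 mm by 85 mm) begins 54 mm behind the grasp point. The pads swing forward as they close: fully open they stand 13 mm farther back than shut.
Start: joints at [-0.842, 0.359, 0.012, 0, -1.224, -0.288], TCP at [0.288, -0.61, 0.231] pointing down, gripper open.
Joint ranges: [-3.07, 3.07], [-1.43, 2.12], [-1.02, 1.25], [-3.03, 1.67], [-3.05, -0], [-3.03, 3.03]. Speed limits (rad/s): [2.39, 2.39, 3.01, 3.14, 3.14, 3.14].

INTERFACE

Orientations are given as a unit quaternion [x, y, z, w].
In Python, from bench import env gives the robot as it stands.
- The arm moves only by the tool tcp_steps, called by a JSON object that holds its "op" and its "data". Schema: {"type":"object","properties":{"rows":{"type":"array","items":{"type":"number"},"minItems":5,"maxItems":100},"grip_force":{"type":"number"},"only":{"type":"string"},"quiet":{"type":"boolean"},"lines":{"type":"string"}},"required":["rows"],"additionalProperties":false}. rows is one flat list of numbers that holds 1 to 20 rows one after another, with no inner brackets; each row has 5 numbers: the opening from 0.0 (shut) to 1.0 (fully open), then dx, dy, dz in shares of the most that a row can go, 1 being 62.5 mm, then a turn about the tool's z in shares of 2 pi rad (1.0 is 2 pi rad); each row shifts and turns the commanded pose from where the row before left it, along the tool's axes as they then stand; what a row does not reach is not made up. A row lasts 1/8 s, in which the tool goes at most 0.0625 m and 0.188 rad, less where a joint would pass 70% of its speed; a pose out of reach is approached as far as the arm can. The fingers move at their own pace and stop on an object; grip_force is the grip in N (left out, the last holds). Time passes only in rows, so rows that do not move let the fingers close. The tool returns the time, the measured TCP pose, the force, the opening and the grip force at its end. only (a regular expression) keeps the lines of the reply that match it, lines (a string "A,B") keeps lines A to B, and quiet returns only ok. Input that does not fit is refused with a message, and nothing moves.
- env.observe(): the state, without advancing time (a new reading comes with each control period).
- env.grab_frame(name): name is "scene" or "top" or "wrist"; returns a dict with "img" (384x512x3 uint8, blue, green, red), "fx", "fy", "cx", "cy" (pixels), "R" (3x3) and "t" (3): a world point X has camera coordinates R X + t; the wrist camera has in their place "tool_from_camera" (4x4, takes a point from camera to tool coordinates, whose origin is the TCP and whose axes are the flange's). Camera axes: x right, y down, z forward; pixel columns grow to the right and rows downward; lengths in m; the calibration is good to about 2 mm. A picture is of the moment at which its call begins: read the wrist's pose just before it. There is no depth.
- env.job_done(): hands the job in; it is judged then, once.
The state is a dict: "clock": time; "joint_positions": joint angles; "qd": joint speeds; "effort": joint torques, N m; "tool_pos": TCP position; "orientation": TCP orientation; "contact_force": force on the tool from outside, world axes, zero at the start; "ft_torque": the same for the moment, N m; "gripper_width": opening from 0.0 (shut) to 1.0 (fully open); "gripper_force": force on a finger pad.
Only numpy, scipy, OpenCV 4.12 (cv2) and the standard library are available. Lean on these libraries where they do the work, as an engineer would, in place of code of your own. Each camera call takes 0.05 s, during which the arm holds its last target. There are 200 camera calls.

TASK

Pick up the carry tray with the dark slate tiles and stack it on the green base tray, between its four corner posts, level and fully down on the green rim (either way round); keep hold of it until it is down, do not drop it in. Leave the base tray where it stands, and do not disturb the tray with the sand-coloured tiles or the glue bottle.

Things in the scene. Friction and masses are not known exactly. Their poses are not given: they have to be found in the camera images.
- slate_tray: white carry tray with eight square dark grey slate tiles fixed in it, 160 (x) x 120 (y) mm, walls 40 mm high; above its middle a grey bar along x, 110 mm long, 16 mm wide, 16 mm high, centre 76 mm above the underside, 28 mm gap below it. About 0.5 kg, balanced under the bar. Origin: centre of underside; z up. To be stacked.
- base_tray: green open tray with pale tiles, 160 (x) x 120 (y) mm, rim 40 mm high, an L-shaped post outside each corner (198 x 158 mm over posts). A carry tray seats on the rim, centred, x axes parallel, origin 40 mm above this one's. Posts leave it 7 mm clear all round up to 54 mm high, then flare 6 mm wider to 68 mm. Loose, 0.9 kg. Origin: centre of underside; z up.
- sand_tray: white carry tray with eight square sand-yellow stone tiles fixed in it, 160 (x) x 120 (y) mm, walls 40 mm high; above its middle a grey bar along x, 110 mm long, 16 mm wide, 16 mm high, centre 76 mm above the underside, 28 mm gap below it. About 0.5 kg, balanced under the bar. Origin: centre of underside; z up. A bystander.
- glue_bottle: white glue bottle with a dark band and a black pointed nozzle, standing upright beyond the trays, 58 mm across, 195 mm high, 0.4 kg; a bystander. Origin: centre of its foot.

How it is judged:
On the way, in this order (a step that is already met when the one before it is completed fails the run):
1. the slate tray is lifted clear of the table in the gripper (height (world z) of slate_tray above 0.07 m and contact force between the fingers and slate_tray above 1 N), for 0.1 s.
2. the slate tray, still held, is brought down between the posts to within 8 mm of its seat (z of slate_tray in the frame of base_tray between 0.034 and 0.048 m and horizontal distance between slate_tray and base_tray below 0.015 m and contact force between the fingers and slate_tray above 1 N), for 0.1 s.
At the end, for the whole second after the job is handed in: The slate tray rests on the base tray's rim between the four posts: centred within 15 mm, long sides parallel within 10 degrees, underside 40 mm (within 6 mm) above the base's, level within 3.4 degrees and at rest; the base tray flat on the table, within 40 mm of where it started (horizontal distance between slate_tray and base_tray below 0.015 m and z of slate_tray in the frame of base_tray between 0.034 and 0.046 m and angle between the x axis of slate_tray and the x axis of base_tray, either way round below 0.175 rad and angle between each of slate_tray, base_tray's own z axis and vertical below 0.06 rad and linear speed of slate_tray below 0.02 m/s and distance of base_tray from where it was at the start of the episode below 0.04 m); the robot touches nothing.
It fails at once if the sand-tile tray is pushed or lifted more than 30 mm (distance of sand_tray from where it was at the start of the episode above 0.03 m).
It fails at once if the glue bottle is pushed more than 30 mm or tipped over (distance of glue_bottle from where it was at the start of the episode above 0.03 m or angle between glue_bottle's own z axis and vertical above 0.35 rad).
It also fails if it takes over 42 s, if anything falls off the work surface, if the arm or the gripper's body presses on something with over 40 N, if the wrist force passes 120 N, or if a joint passes its speed limit or range.

## Working session

There is one attempt and no reset: what is moved stays moved. The work goes in short steps, Python scripts to look and compute and a tool call to move; the robot and the scene stay as the last step left them, time stands still between calls to the robot, and variables do not carry over. Pictures are saved under pics/ and viewed, at most 10 in all, crops included, and the job is handed in when it is done.

```bash
ls; mkdir -p pics; python3 - <<'E'
from bench import env
import cv2,numpy as np
a=env.grab_frame("top");b=env.grab_frame("scene")
for n,f in(("top",a),("scene",b)):
    cv2.imwrite(f"pics/{n}0.png",f["img"]); np.savez(f"pics/{n}0.npz",**f)
    print(n,f["fx"],f["cx"],f["cy"],-np.array(f["R"]).T@f["t"],np.round(f["R"],2).tolist())
print({k:np.round(v,3) for k,v in env.observe().items()})
E
```

```text
bench.py
pics
top 351.97612479594306 255.46483656897846 186.83288190666394 [0.48490759 0.01630677 0.90262171] [[0.01, -1.0, 0.0], [-0.99, -0.01, -0.14], [0.14, -0.0, -0.99]]
scene 479.04512408832136 248.8417201225157 190.26298558449423 [ 1.38144132 -0.32429877  1.0248688 ] [[0.4, 0.92, -0.0], [0.69, -0.31, -0.65], [-0.6, 0.26, -0.76]]
{'clock': np.float64(0.1), 'joint_positions': array([-0.842,  0.359,  0.011, -0.   , -1.224, -0.288]), 'qd': array([-0.001, -0.002,  0.002, -0.001, -0.001, -0.001]), 'effort': array([-2.0000e-03, -5.8477e+01,  2.9411e+01,  6.9550e+00, -3.0000e-03,
       -0.0000e+00]), 'tool_pos': array([ 0.288, -0.61 ,  0.23 ]), 'orientation': array([-0.219,  0.976,  0.001, -0.   ]), 'contact_force': array([-0.407,  0.663,  0.281]), 'ft_torque': array([-0.04 ,  0.002, -0.052]), 'gripper_force': np.float64(0.0), 'gripper_width': np.float64(1.004)}
```

View pics/top0.png

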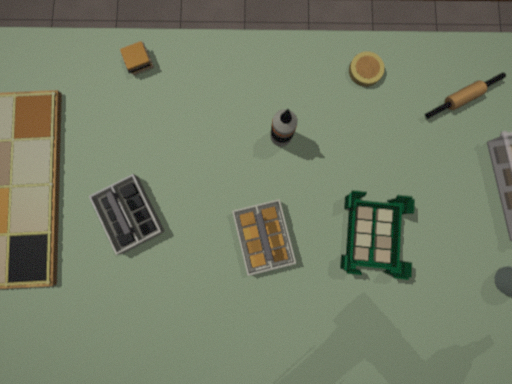

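View pics/scene0.png

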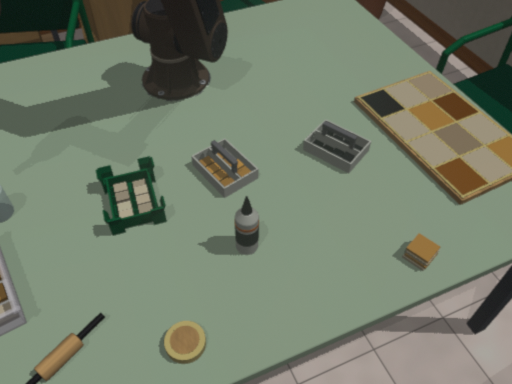

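The top view shows the slate tray at about (126,214), the sand tray at (264,237), the green base at (378,235) and the bottle at (284,125). The scene view agrees. I'll zoom in on the slate tray and base for segmentation.

```bash
python3 - <<'E'
import cv2,numpy as np
f=np.load("pics/top0.npz");im=f["img"]
c=[cv2.resize(im[y:y+100,x:x+100],(400,400),interpolation=cv2.INTER_CUBIC) for x,y in((76,164),(328,184))]
cv2.imwrite("pics/crop1.png",np.hstack(c))
hsv=cv2.cvtColor(im,cv2.COLOR_BGR2HSV)
for p in((60,215),(126,214),(105,200),(97,190),(120,215),(112,222),(135,200),(155,237),(355,235),(405,205)):print(p,hsv[p[1],p[0]])
E
```

```text
(60, 215) [43 44 92]
(126, 214) [ 8 12 88]
(105, 200) [75 10 51]
(97, 190) [ 44  40 148]
(120, 215) [150   3  93]
(112, 222) [30 13 77]
(135, 200) [120   5  55]
(155, 237) [40 37 82]
(355, 235) [20 46 66]
(405, 205) [ 75 133  46]
```

View pics/crop1.png

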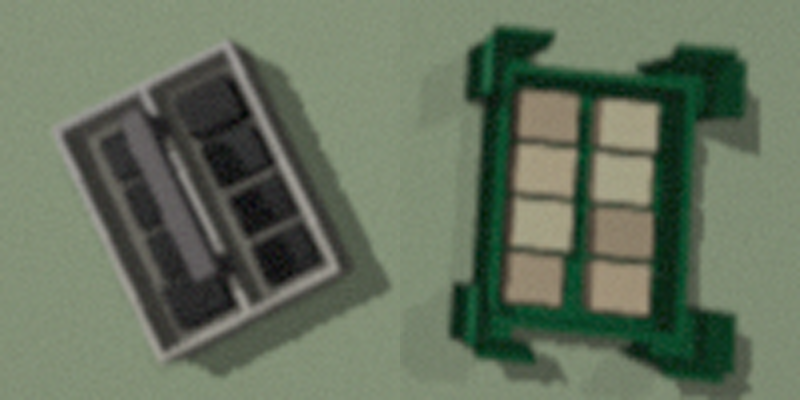

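The crop shows the slate rim as a clean light quad, the bar left of centre because of its height, and the base's eight pale tiles. I'll use the slate rim contour on z=0.04 and triangulate the tile centroids for the base.

```bash
cat > h.py <<'E'
import cv2,numpy as np
def ray(f,p,z):
    K=np.array([[f["fx"],0,f["cx"]],[0,f["fy"],f["cy"]],[0,0,1]]);R=np.array(f["R"]);c=-R.T@np.array(f["t"])
    P=np.c_[np.atleast_2d(p),np.ones(len(np.atleast_2d(p)))]
    d=(R.T@np.linalg.inv(K)@P.T).T
    return c+d*((z-c[2])/d[:,2])[:,None]
def P(f):
    K=np.array([[f["fx"],0,f["cx"]],[0,f["fy"],f["cy"]],[0,0,1]]);return K@np.c_[f["R"],np.array(f["t"])]
def blobs(m,amin,amax):
    n,l,s,c=cv2.connectedComponentsWithStats(m.astype(np.uint8),connectivity=4)
    return np.array([c[i] for i in range(1,n) if amin<=s[i,4]<=amax])
E
python3 - <<'E'
from h import *
F={n:np.load(f"pics/{n}0.npz") for n in("top","scene")}
box={"top":(335,185,80,95),"scene":(95,155,75,80)}
B={}
for n,f in F.items():
    x,y,w,h=box[n];im=f["img"][y:y+h,x:x+w].astype(int);b,g,r=im[...,0],im[...,1],im[...,2]
    m=(r>g)&(r-b>12)&(r>75)
    B[n]=blobs(m,12,400)+[x,y];print(n,len(B[n]),np.round(B[n],1).tolist())
    print(n,"mean",B[n].mean(0))
X=cv2.triangulatePoints(P(F["top"]),P(F["scene"]),B["top"].mean(0).reshape(2,1),B["scene"].mean(0).reshape(2,1));X=X[:3,0]/X[3,0];print("base tiles centre",X)
pts=ray(F["top"],B["top"],X[2])[:,:2];v=np.linalg.svd(pts-pts.mean(0))[2][0];print("base tiles top",pts.mean(0),"yaw",np.degrees(np.arctan2(v[1],v[0])),np.ptp((pts-pts.mean(0))@v))
f=F["top"]
# slate outline: non-green pixels
im=f["img"][170:260,85:170];hsv=cv2.cvtColor(im,cv2.COLOR_BGR2HSV)
m=((hsv[...,1]<26)).astype(np.uint8);m=cv2.morphologyEx(m,cv2.MORPH_OPEN,np.ones((3,3)))
cs=max(cv2.findContours(m,0,cv2.CHAIN_APPROX_NONE)[0],key=cv2.contourArea)
h=cv2.convexHull(cs)[:,0]+[85,170];w=ray(f,h,0.04)[:,:2]
print("slate rim",cv2.minAreaRect((w*1000).astype(np.float32)))
# bar
b=np.array([[129,119],[207,276]])/4+[76,164]
q=ray(f,b,0.084);print("bar ends",q,"mid",q.mean(0),np.linalg.norm(q[1]-q[0]))
print("bottle foot-ish",ray(f,[[284,135]],0.05))
E
```

```text
Traceback (most recent call last):
ValueError: operands could not be broadcast together with shapes (0,) (2,)
```

```bash
python3 - <<'E'
from h import *
F={n:np.load(f"pics/{n}0.npz") for n in("top","scene")}
for p in ((364,213),(384,215),(364,250),(375,225),(355,240)):print(p,F["top"]["img"][p[1],p[0]])
for p in ((120,187),(143,200),(131,195)):print(p,F["scene"]["img"][p[1],p[0]])
E
```

```text
(364, 213) [114 133 148]
(384, 215) [131 158 164]
(364, 250) [111 136 149]
(375, 225) [60 80 61]
(355, 240) [61 72 82]
(120, 187) [127 148 158]
(143, 200) [133 156 166]
(131, 195) [35 53 20]
```

```bash
cat > m.py <<'E'
from h import *
F={n:np.load(f"pics/{n}0.npz") for n in("top","scene")}
box={"top":(335,185,80,95),"scene":(95,155,75,80)}
B={}
for n,f in F.items():
    x,y,w,h=box[n];im=f["img"][y:y+h,x:x+w].astype(int);b,g,r=im[...,0],im[...,1],im[...,2]
    m=(r>g)&(r-b>12)&(r>115)
    B[n]=blobs(m,12,400).reshape(-1,2)+[x,y];print(n,len(B[n]),np.round(B[n],1).tolist())
X=cv2.triangulatePoints(P(F["top"]),P(F["scene"]),B["top"].mean(0).reshape(2,1),B["scene"].mean(0).reshape(2,1));X=X[:3,0]/X[3,0];print("base tiles centre",X)
pts=ray(F["top"],B["top"],X[2])[:,:2];v=np.linalg.svd(pts-pts.mean(0))[2][0];print("base tiles top",pts.mean(0),"yaw",np.degrees(np.arctan2(v[1],v[0])),np.ptp((pts-pts.mean(0))@v))
f=F["top"]
im=f["img"][170:260,85:170];hsv=cv2.cvtColor(im,cv2.COLOR_BGR2HSV)
m=((hsv[...,1]<26)).astype(np.uint8);m=cv2.morphologyEx(m,cv2.MORPH_OPEN,np.ones((3,3)))
cs=max(cv2.findContours(m,0,cv2.CHAIN_APPROX_NONE)[0],key=cv2.contourArea)
h=cv2.convexHull(cs)[:,0]+[85,170];w=ray(f,h,0.04)[:,:2]
print("slate rim",cv2.minAreaRect((w*1000).astype(np.float32)))
b=np.array([[129,119],[207,276]])/4+[76,164]
q=ray(f,b,0.084);print("bar ends",q.round(4).tolist(),"mid",q.mean(0),np.linalg.norm(q[1]-q[0]),np.degrees(np.arctan2(*(q[0]-q[1])[[1,0]])))
print("bottle",ray(f,[[286,115]],0.195),"sand",ray(f,[[264,237]],0.04))
E
python3 m.py
```

```text
top 8 [[364.6, 212.6], [384.5, 214.8], [363.8, 226.0], [383.0, 228.2], [363.1, 239.5], [383.4, 241.7], [361.3, 253.2], [382.5, 255.3]]
scene 4 [[141.7, 195.6], [119.8, 186.7], [121.7, 195.4], [124.6, 208.8]]
base tiles centre [ 0.48665157 -0.288808    0.02352259]
base tiles top [ 0.48996888 -0.28008596] yaw 174.46740137286153 0.10068658029109581
slate rim ((533.935791015625, 330.46942138671875), (165.71102905273438, 127.1587142944336), 28.007266998291016)
bar ends [[0.5774, 0.357, 0.084], [0.4869, 0.3064, 0.084]] mid [0.53214942 0.3317116  0.084     ] 0.10373342938239526 29.240632574051748
bottle [[ 0.73351698 -0.04887625  0.195     ]] sand [[ 0.48006148 -0.0086282   0.04      ]]
```

```bash
cat >> h.py <<'E'
from scipy.spatial.transform import Rotation as Ro
def delta(o,xyz,yaw):
    """tool-frame shift and turn to bring the TCP to xyz with tool x axis at yaw deg (mod 180)"""
    R=Ro.from_quat(o["orientation"]).as_matrix()
    d=R.T@(np.array(xyz)-o["tool_pos"]);cur=np.degrees(np.arctan2(R[1,0],R[0,0]))
    t=(yaw-cur+90)%180-90
    print("clock %.2f"%o["clock"],"tool",np.round(o["tool_pos"],4),"yaw %.2f"%cur,"| shift",np.round(d,4),"turn(tool) %.4f"%-np.radians(t),"tilt",np.round(R[:,2],4))
E
python3 - <<'E'
from h import *
from bench import env
f=env.grab_frame("wrist");print(np.round(f["tool_from_camera"],3).tolist(),f["fx"])
delta(env.observe(),[0.47,-0.285,0.33],-5.5+0)
E
```

```text
[[0.001, -0.948, -0.318, 0.082], [1.0, 0.0, 0.001, -0.001], [-0.001, -0.318, 0.948, -0.143], [0.0, 0.0, 0.0, 1.0]] 337.3195235640244
clock 0.15 tool [ 0.2878 -0.6102  0.2306] yaw -154.75 | shift [-0.3035  0.2165 -0.0992] turn(tool) 0.5367 tilt [-6.e-04  1.e-03 -1.e+00]
```

Units first: shifts go in shares of 62.5 mm and turns go in shares of 2 pi rad. So -0.037 m is -0.592, 0.03 m is 0.48.

{"op": "tcp_steps", "data": {"rows": [1,-0.592,0.48,-0.224,0,1,-0.592,0.48,-0.224,0,1,-0.592,0.48,-0.224,0,1,-0.592,0.48,-0.224,0,1,-0.592,0.48,-0.224,0,1,-0.592,0.48,-0.224,0,1,-0.592,0.48,-0.224,0,1,0,0,0,0,1,0,0,0,0]}}

```text
clock: 1.27
tool_pos: [0.4325, -0.3098, 0.3291]
orientation: [-0.219, 0.976, 0.0, -0.0]
contact_force: [0.4, 0.5, -0.5]
gripper_width: 1.0
gripper_force: 0.0
```

```bash
python3 - <<'E'
from h import *
from bench import env
import pickle
o=env.observe();f=env.grab_frame("wrist");cv2.imwrite("pics/w1.png",f["img"]);pickle.dump((o,f),open("pics/w1.pkl","wb"))
delta(o,[0.53,0.33,0.2],29)
E
```

```text
clock 1.27 tool [ 0.4325 -0.3098  0.3291] yaw -154.69 | shift [-0.3617  0.5367  0.1292] turn(tool) -0.0644 tilt [-3.e-04  2.e-04 -1.e+00]
```

View pics/w1.png

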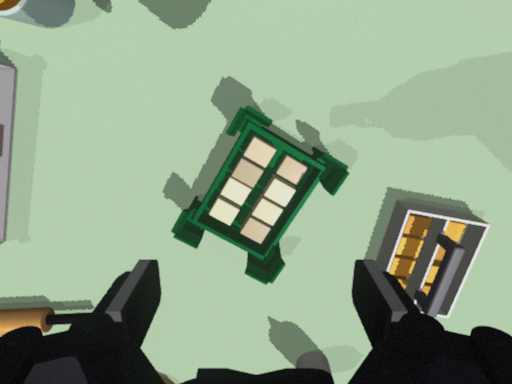

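The wrist view shows the base clearly: tiles around (257,190), posts at its corners, sand tray at (435,265). Triangulating the tile centroids against the top view.

```bash
cat >> h.py <<'E'
def wcam(o,f):
    T=np.eye(4);T[:3,:3]=Ro.from_quat(o["orientation"]).as_matrix();T[:3,3]=o["tool_pos"]
    C=np.linalg.inv(T@np.array(f["tool_from_camera"]))
    return dict(fx=f["fx"],fy=f["fy"],cx=f["cx"],cy=f["cy"],R=C[:3,:3],t=C[:3,3],img=f["img"])
E
python3 - <<'E'
from h import *
import pickle
f=wcam(*pickle.load(open("pics/w1.pkl","rb")));t=np.load("pics/top0.npz")
def tiles(f,x,y,w,h,th):
    b,g,r=[f["img"][y:y+h,x:x+w,i].astype(int) for i in range(3)]
    return blobs((r>=g)&(r-b>8)&(r>th),60,900).reshape(-1,2)+[x,y]
W=tiles(f,200,125,115,130,150);T=tiles(t,335,185,80,95,115);print(len(W),len(T),W.round(0).tolist())
for z in(0,.008,.016,.024):
    for g,q in((f,W),(t,T)):
        p=ray(g,q,z)[:,:2];c=p.mean(0);_,s,v=np.linalg.svd(p-c);print(z,c.round(4),np.degrees(np.arctan2(v[0,1],v[0,0])).round(2),np.ptp((p-c)@v[0]).round(4))
X=cv2.triangulatePoints(P(f),P(t),W.mean(0).reshape(2,1),T.mean(0).reshape(2,1));print(X[:3,0]/X[3,0])
# rim check: hull of posts' extreme
hsv=cv2.cvtColor(f["img"],cv2.COLOR_BGR2HSV);m=((hsv[...,1]>120)&(hsv[...,0]>55)&(hsv[...,0]<95)).astype(np.uint8);m=cv2.morphologyEx(m,cv2.MORPH_OPEN,np.ones((3,3)))
c=max(cv2.findContours(m,0,2)[0],key=cv2.contourArea);w=ray(f,cv2.convexHull(c)[:,0],.068)[:,:2]
print("posts rect",cv2.minAreaRect((w*1000).astype(np.float32)))
E
```

```text
8 8 [[259.0, 152.0], [291.0, 170.0], [247.0, 173.0], [234.0, 188.0], [279.0, 191.0], [223.0, 211.0], [266.0, 211.0], [255.0, 230.0]]
0 [ 0.4973 -0.2783] -2.05 0.1108
0 [ 0.4901 -0.288 ] 174.42 0.1034
0.008 [ 0.495  -0.2795] -2.05 0.1089
0.008 [ 0.49   -0.2853] 174.42 0.1025
0.016 [ 0.4926 -0.2806] -2.05 0.107
0.016 [ 0.49   -0.2826] 174.42 0.1015
0.024 [ 0.4903 -0.2818] -2.05 0.1051
0.024 [ 0.4899 -0.2799] 174.42 0.1006
[ 0.49005047 -0.2812701   0.02057649]
posts rect ((490.1759338378906, -280.9866027832031), (155.2615203857422, 194.89404296875), 84.9067153930664)
```

```bash
python3 - <<'E'
from h import *
from bench import env
delta(env.observe(),[0.489,0.306,0.31],28.5)
E
```

```text
clock 1.32 tool [ 0.4322 -0.3103  0.3288] yaw -154.75 | shift [-0.3142  0.5331  0.0189] turn(tool) -0.0567 tilt [-9.e-04  3.e-04 -1.e+00]
```

In the tool's units: 0.0444 m is 0.7104, -0.0262 m is -0.4192, -0.057 rad / 6.2832 = -0.0091.

{"op": "tcp_steps", "data": {"rows": [1,-0.4192,0.7104,0.024,0,1,-0.4192,0.7104,0.024,0,1,-0.4192,0.7104,0.024,0,1,-0.4192,0.7104,0.024,0,1,-0.4192,0.7104,0.024,0,1,-0.4192,0.7104,0.024,0,1,-0.4192,0.7104,0.024,0,1,-0.4192,0.7104,0.024,0,1,-0.4192,0.7104,0.024,0,1,-0.4192,0.7104,0.024,0,1,-0.4192,0.7104,0.024,0,1,-0.4192,0.7104,0.024,0,1,0,0,0,-0.0091,1,0,0,0,0,1,0,0,0,0]}}

```text
clock: 3.2
tool_pos: [0.4901, 0.3049, 0.3111]
orientation: [-0.245, 0.97, -0.0, -0.0]
contact_force: [-0.2, -0.9, -0.2]
gripper_width: 1.0
gripper_force: 0.0
```

```bash
python3 - <<'E'
from h import *
from bench import env
import pickle
o=env.observe();f=env.grab_frame("wrist");cv2.imwrite("pics/w2.png",f["img"]);pickle.dump((o,f),open("pics/w2.pkl","wb"))
delta(o,[0.533,0.331,0.2],28.5)
E
```

```text
clock 3.20 tool [0.4901 0.3049 0.3111] yaw -151.63 | shift [-0.0502  0.0026  0.1111] turn(tool) -0.0023 tilt [-2.e-04 -4.e-04 -1.e+00]
```

View pics/w2.png

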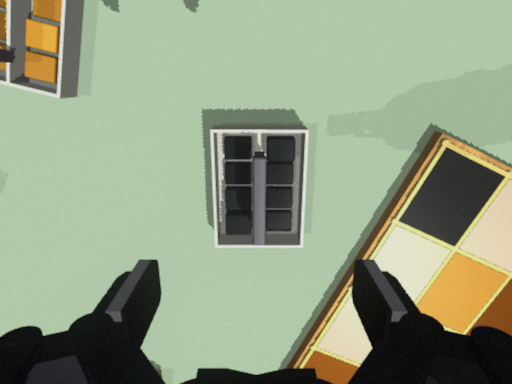

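The slate tray is centred in view: rim corners (211,130), (307,130), (302,247), (216,247); bar from (260,153) to (259,244), almost along the tool x axis.

```bash
python3 - <<'E'
from h import *
import pickle
o,g=pickle.load(open("pics/w2.pkl","rb"));f=wcam(o,g)
w=ray(f,[[211,130],[307,130],[302,247],[216,247]],.04)[:,:2];print("rim",w.mean(0),[np.linalg.norm(w[i]-w[i-1]).round(4) for i in range(4)])
e=(w[0]+w[1]-w[2]-w[3]);print("yaw",np.degrees(np.arctan2(e[1],e[0])))
q=ray(f,[[260,156],[259.5,244]],.084)[:,:2];e=q[0]-q[1];print("bar",q.mean(0),np.linalg.norm(e),np.degrees(np.arctan2(e[1],e[0])))
delta(o,[*w.mean(0),0.057],np.degrees(np.arctan2(e[1],e[0])))
E
```

```text
rim [0.5356648  0.33330005] [np.float64(0.1586), np.float64(0.1169), np.float64(0.1586), np.float64(0.1176)]
yaw -151.43197701172602
bar [0.53358981 0.33270399] 0.10894552510299302 -151.69827400975498
clock 3.20 tool [0.4901 0.3049 0.3111] yaw -151.63 | shift [-0.0537  0.0034  0.2541] turn(tool) 0.0012 tilt [-2.e-04 -4.e-04 -1.e+00]
```

In the tool's units: 0.05 m is 0.8, 0.045 m is 0.72.

{"op": "tcp_steps", "data": {"rows": [1,-0.416,0.024,0.8,0,1,-0.416,0.024,0.8,0,1,0,0,0.8,0,1,0,0,0.72,0,1,0,0,0.48,0,1,0,0,0.32,0,1,0,0,0.144,0,1,0,0,0,0,0,0,0,0,0,0,0,0,0,0,0,0,0,0,0,0,0,0,0,0,0,0,0,0,0,0,0,0,0,0,0,0,0,0,0,0,0,0,0,0], "grip_force": 80}}

```text
clock: 5.25
tool_pos: [0.5341, 0.3336, 0.0578]
orientation: [-0.246, 0.969, 0.0, 0.0]
contact_force: [-1.4, -0.6, 4.9]
gripper_width: 0.172
gripper_force: 78.9
```

In the tool's units: -0.03 m is -0.48, -0.02 m is -0.32.

{"op": "tcp_steps", "data": {"rows": [0,0,0,-0.16,0,0,0,0,-0.32,0,0,0,0,-0.48,0,0,0,0,-0.48,0,0,0,0,-0.48,0,0,0,0,-0.48,0,0,0,0,-0.32,0,0,0,0,0,0,0,0,0,0,0]}}

```text
clock: 6.38
tool_pos: [0.533, 0.333, 0.2258]
orientation: [-0.246, 0.969, -0.0, -0.001]
contact_force: [-0.4, -0.4, -5.1]
gripper_width: 0.17
gripper_force: 78.3
```

```bash
python3 - <<'E'
from h import *
from bench import env
import pickle
o=env.observe();f=env.grab_frame("wrist");cv2.imwrite("pics/w3.png",f["img"]);pickle.dump((o,f),open("pics/w3.pkl","wb"))
delta(o,[0.49,-0.281,o["tool_pos"][2]],-5.2); print(o["gripper_width"],o["gripper_force"],o["contact_force"],o["ft_torque"])
E
```

```text
clock 6.38 tool [0.533  0.333  0.2258] yaw -151.50 | shift [ 0.3308 -0.519   0.0008] turn(tool) 0.5882 tilt [-0.0021 -0.0011 -1.    ]
0.1695020068640947 78.28482270240784 [-0.36711984 -0.35692383 -5.07954226] [-0.03809865  0.02738261 -0.01729018]
```

View pics/w3.png

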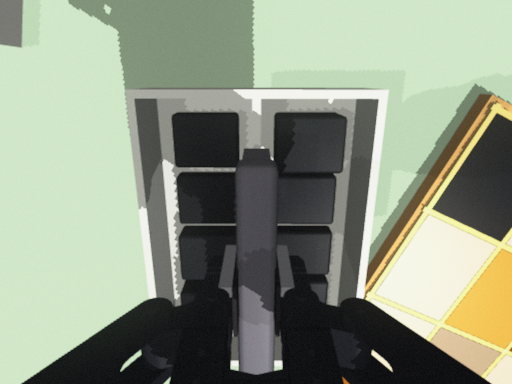

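Held and looks level, far rim edge from (126,90) to (388,90). I'll compute the tray's offset in the hand.

```bash
python3 - <<'E'
from h import *
import pickle
o,g=pickle.load(open("pics/w3.pkl","rb"));f=wcam(o,g)
w=ray(f,[[126,90],[388,90],[147,295],[368,295]],o["tool_pos"][2]-0.0175)
R=Ro.from_quat(o["orientation"]).as_matrix();t=(w-o["tool_pos"])@R;print(t.round(4))
E
```

```text
[[ 0.0784 -0.06    0.0177]
 [ 0.0785  0.0594  0.0177]
 [-0.0309 -0.0615  0.0174]
 [-0.0309  0.0618  0.0174]]
```

In the tool's units: -0.05 m is -0.8, -0.04 m is -0.64, 0.15 rad / 6.2832 = 0.0239.

{"op": "tcp_steps", "data": {"rows": [0,0,0,0,0.0159,0,0,0,0,0.0239,0,0,0,0,0.0239,0,0,0,0,0.0239,0,0,0,0,0.006,0,0,-0.32,0,0,0,0,-0.64,0,0,0,-0.016,-0.8,0,0,0,-0.016,-0.8,0,0,0,-0.016,-0.8,0,0,0,-0.016,-0.8,0,0,0,-0.016,-0.8,0,0,0,-0.016,-0.8,0,0,0,-0.016,-0.8,0,0,0,-0.016,-0.8,0,0,0,-0.016,-0.8,0,0,0,-0.016,-0.8,0,0,0,-0.016,-0.56,0,0,0,0,-0.32,0,0,0,0,0,0,0]}}

```text
clock: 8.93
tool_pos: [0.488, -0.2814, 0.2262]
orientation: [0.046, 0.999, 0.0, -0.001]
contact_force: [-0.6, 0.4, -4.4]
gripper_width: 0.172
gripper_force: 78.6
```

```bash
python3 - <<'E'
from h import *
from bench import env
o=env.observe()
delta(o,[0.4885,-0.281,0.15],-5.2)
E
```

```text
clock 8.93 tool [ 0.488  -0.2814  0.2262] yaw 174.71 | shift [-0.0007  0.0005  0.0762] turn(tool) -0.0016 tilt [-2.e-03  5.e-04 -1.e+00]
```

In the tool's units: 0.03 m is 0.48, 0.025 m is 0.4.

{"op": "tcp_steps", "data": {"rows": [0,0,0,0.32,0,0,0,0,0.48,0,0,0,0,0.4,0,0,0,0,0.272,0,0,0,0,0,0,0,0,0,0,0]}}

```text
clock: 9.68
tool_pos: [0.4898, -0.2799, 0.136]
orientation: [0.045, 0.999, -0.0, 0.0]
contact_force: [0.0, -0.1, -4.0]
gripper_width: 0.173
gripper_force: 78.5
```

```bash
python3 - <<'E'
from bench import env
import cv2,numpy as np
w=env.grab_frame("wrist")["img"];s=env.grab_frame("scene")["img"][140:260,60:220]
cv2.imwrite("pics/c3.png",np.hstack([cv2.resize(w,(400,300)),cv2.resize(s,(400,300),interpolation=cv2.INTER_CUBIC)]))
E
```

```text
(no output)
```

View pics/c3.png

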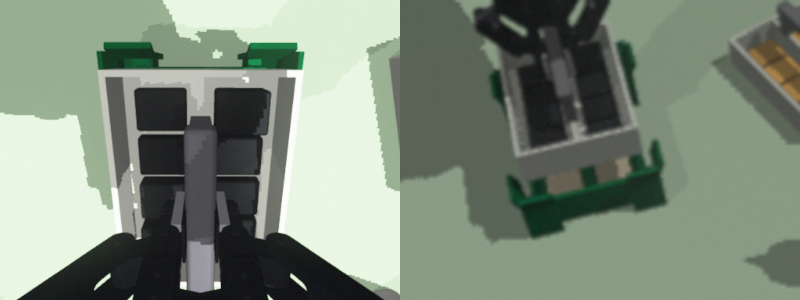

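The tray sits squarely between the posts: in the wrist half, the rim spans 97–302 and the posts 97–303. In the scene half it is aligned and just above the base. Lowering slowly.

In the tool's units: 0.008 m is 0.128, 0.005 m is 0.08.

{"op": "tcp_steps", "data": {"rows": [0,-0.016,0,0.128,0,0,0,0,0.128,0,0,0,0,0.128,0,0,0,0,0.08,0,0,0,0,0.064,0,0,0,0,0.032,0,0,0,0,0.016,0,0,0,0,0,0,0,0,0,0,0]}}

```text
clock: 10.9
tool_pos: [0.4905, -0.2802, 0.0995]
orientation: [0.045, 0.999, -0.0, 0.0]
contact_force: [0.3, -0.1, -4.8]
gripper_width: 0.172
gripper_force: 78.7
```

In the tool's units: 0.001 m is 0.016.

{"op": "tcp_steps", "data": {"rows": [0,0.016,0,0.016,0,0,0,0,0.016,0,0,0,0,0,0,0,0,0,0,0]}}

```text
clock: 11.4
tool_pos: [0.4893, -0.2801, 0.0977]
orientation: [0.045, 0.999, -0.0, -0.0]
contact_force: [-4.3, 2.6, 5.5]
gripper_width: 0.17
gripper_force: 79.9
```

Force switched to +5.5 N, so it is seated. Release, then retreat up.

In the tool's units: -0.05 m is -0.8, -0.04 m is -0.64.

{"op": "tcp_steps", "data": {"rows": [1,0,0,0,0,1,0,0,0,0,1,0,0,0,0,1,0,0,0,0,1,0,0,0,0,1,0,0,0,0,1,0,0,-0.32,0,1,0,0,-0.64,0,1,0,0,-0.8,0,1,0,0,-0.8,0,1,0.48,0,-0.64,0,1,0.48,0,0,0,1,0,0,0,0,1,0,0,0,0]}}

```text
clock: 13.15
tool_pos: [0.4298, -0.2747, 0.2973]
orientation: [0.045, 0.999, -0.0, 0.0]
contact_force: [1.2, 0.7, -0.1]
gripper_width: 0.997
gripper_force: 0.0
```

```bash
python3 - <<'E'
from bench import env
import cv2,numpy as np
w=env.grab_frame("wrist")["img"];s=env.grab_frame("scene")["img"][140:260,60:220]
cv2.imwrite("pics/c4.png",np.hstack([cv2.resize(w,(400,300)),cv2.resize(s,(400,300),interpolation=cv2.INTER_CUBIC)]))
E
```

```text
(no output)
```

View pics/c4.png

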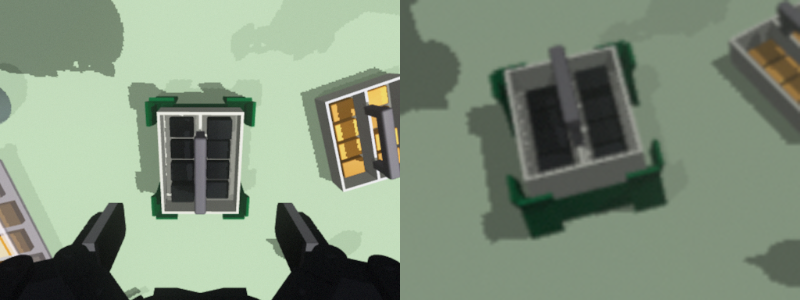

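The slate tray sits level between all four posts (wrist half, rim 157–242 × 108–213), the gripper is clear, and the sand tray is undisturbed.

```bash
python3 -c "
from bench import env
print(env.job_done())"
```

```text
the job is handed in; nothing more can be done
None
```

The slate tray is stacked on the green base tray, between its four posts and looking level and fully down in the last pictures; I handed the job in at about 13 s, and no verdict was returned.

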